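# Seat a plug-in relay and pull-test it

### The job

One of the two plug-in relays on the practice board stands proud of its socket. Press it straight down until it clicks fully home, then prove that it holds: keep hold of it and pull straight up with slowly rising force to about 10 N, hold that pull for about a second, and at no time pull harder than 15 N. Then ease off and let go, leaving it fully home in its socket; do not touch the other relay and leave the tape measure, screwdriver and switch box where they are.

Things in the scene. Friction and masses are not known exactly. Their poses are not given: they have to be found in the camera images.
- relay: the relay that stands proud, about 14 mm above home: white upright case 28 (x) x 36 (y) x 48 mm tall on a black plug 18 x 17 x 24 mm with catch bumps on its +y and -y sides; about 70 g, loose in the left or right socket. Origin: centre of the plug's underside; the case spans 24 to 72 mm above it; z up. Pressing takes 8 to 13 N until it clicks, then the case's underside rests on the socket
- other_relay: an identical relay already fully home in the other socket; not to be touched. A relay that is home has about 1 mm of free play upwards before the socket's two sprung bars catch its bumps; they hold against more than 18 N. A relay that has not clicked comes out freely
- rail (a joint): height of the rail on its stiff rubber mounts, m: 0 unloaded, + up. The mounts give 1 mm for each 10 N pulled up (+) or pressed down (-) on anything mounted on the rail, so 0.001 is a pull of 10 N; stops at +-0.005
- socket_left (a point): centre of the top face of the socket on the board's +y side: a grey block 44 (x) x 60 (y) mm, top face 70 mm above the table with the rail unloaded, on a 300 mm aluminium rail along the board's y. A relay is fully home when its origin is 24 mm below this point. z up
- socket_right (a point): the same for the socket on the board's -y side, 100 mm from the left one
- board: fixed plywood board 260 (x) x 340 (y) x 18 mm that carries the rail along its middle; origin: centre of its underside on the table; its yaw is also that of rail, sockets and relays
- tape_measure: bystander: black tape measure 34 x 65 x 60 mm standing on the bench beside the board; origin: centre of its underside
- screwdriver: bystander: yellow-handled screwdriver 190 mm long lying on the bench; origin: centre of its underside
- switch_box: bystander: white surface switch box 45 x 70 x 27 mm on the bench; origin: centre of its underside
There are look-alikes about, which are no part of the job. What is shaped like the relay but red or yellow is not meant.

How it is judged:
By the outcome, as a careful person would: the job done as asked, in the order asked, and still so for the second after the job is handed in, with the robot touching nothing.
It also fails if it takes over 51 s, if anything falls off the work surface, if the arm or the gripper's body presses on something with over 40 N, if the wrist force passes 120 N, or if a joint passes its speed limit or range.

### The arm

A 7-joint arm with a two-finger parallel gripper is mounted at the origin on the work surface. World frame = base frame: x ahead of the robot, y to its left, z up, the work surface at z = 0. Lengths are in m, angles in rad, forces in N, time in s.
With the tool pointing down it reaches from about 0.4 to 0.875 m from the base axis. Payload 19.3 kg.
Tool frame: the origin (TCP) lies midway between the tips of the shut fingers; the grasp point (between the pads) lies bot.tcp_to_grasp behind it (bot.tcp_to_grasp is the distance from the TCP to the grasp point, in m); z points along the fingers, y is the line along which they close (so a half turn about z gives the same grasp; the last joint's range is limited). The gripper opens to 85 mm and grips with 20 to 120 N. Pads are 22 mm wide; open, the fingers measure 114 mm over their backs; the gripper's body (76 mm by 85 mm) begins 54 mm behind the grasp point. The pads swing forward as they close: fully open they stand 13 mm farther back than shut.
Start: joints at [-1.404, 0.521, -0.036, 1.599, 0.021, 1.021, -0.113], TCP at [0.147, 0.608, 0.231] pointing down, gripper open.
Joint ranges: [-2.91, 2.91], [-0.3, 2.13], [-1.5, 1.42], [0.17, 2.43], [-1.26, 4.41], [0.16, 1.93], [-2.52, 2.52]. Speed limits (rad/s): [1.89, 1.89, 2.39, 2.39, 3.01, 3.01, 3.01].

### API

Orientations are given as [roll, pitch, yaw] about the fixed x, y, z axes, in that order (R = Rz(yaw) Ry(pitch) Rx(roll)).
In Python, from workcell import observe, imaging, bot gives the robot as it stands.
- The arm moves only by the tool send_rows, never from a script. Its argument "plan" is text: rows parted by semicolons, each of 7 numbers parted by spaces: the shift along the tool's x, y, z in m, then the turn, a rotation vector about the tool's x, y, z in degrees, then the finger opening in m, from 0 to 0.0854. In form: dx dy dz rx ry rz claw; .... A call has 1 to 10 rows; each row is the pose to reach, as a shift and turn from the pose commanded when the call began, along the tool's axes at that moment; what a row does not reach only later rows make up. A row lasts 1/12 s, in which the tool goes at most 41.7 mm and 7.16 degrees, less where a joint would pass 70% of its speed; a pose out of reach is approached as far as the arm can. A call with a gripper value outside its range is refused whole. The fingers move at their own pace and stop on an object; "grip_force" is the grip in N (left out, the last holds). Time passes only in rows, so rows that repeat a pose let the fingers close. It gives the time, the measured TCP pose, the force, the opening and the grip force at its end, in the units of the state.
- observe(): the state, without advancing time (a new reading comes with each control period).
- imaging.grab_frame(name): name is "scene" or "side" or "wrist"; returns a dict with "color" (400x640x3 uint8, red, green, blue), "fx", "fy", "cx", "cy" (pixels), "eye" and "orientation" of the camera in the world; the wrist camera has in their place "tool_from_camera" (4x4, takes a point from camera to tool coordinates, whose origin is the TCP and whose axes are the flange's). Camera axes: x right, y down, z forward; pixel columns grow to the right and rows downward; lengths in m; the calibration is good to about 2 mm. A picture is of the moment at which its call begins: read the wrist's pose just before it. There is no depth.
- bot.job_done(): hands the job in; it is judged then, once.
The state is a dict: "clock": time; "qpos": joint angles; "qd": joint speeds; "joint_efforts": joint torques, N m; "position": TCP position; "tool_rot": TCP orientation; "force": force on the tool from outside, world axes, zero at the start; "moment": the same for the moment, N m; "grip_width": finger opening in m; "finger_force": force on a finger pad.
Only numpy, scipy, OpenCV 4.12 (cv2) and the standard library are available. Lean on these libraries where they do the work, as an engineer would, in place of code of your own. Each camera call takes 0.05 s, during which the arm holds its last target. There are 200 camera calls.

## Working session

There is one attempt and no reset: what is moved stays moved. The work goes in short steps, Python scripts to look and compute and a tool call to move; the robot and the scene stay as the last step left them, time stands still between calls to the robot, and variables do not carry over. Pictures are saved under pics/ and viewed, at most 10 in all, crops included, and the job is handed in when it is done.

Besides the shell and the picture viewer there is one more tool, called after "Request:" as name(argument=value, ...) on one line, values as JSON. send_rows: Moves the arm, as the interface text tells. Its arguments: {"type":"object","properties":{"plan":{"type":"string"},"grip_force":{"type":"number"}},"required":["plan"]}

```bash
mkdir -p pics; ls; python3 - <<'E'
from workcell import observe, imaging, bot
import cv2
s=observe()
print(s, bot.tcp_to_grasp)
for n in ["scene","side"]:
    f=imaging.grab_frame(n); cv2.imwrite(f"pics/{n}0.png",f["color"][:,:,::-1])
    print({k:v for k,v in f.items() if k!="color"})
E
```

```text
pics
{'clock': 0.0, 'qpos': array([-1.40414677,  0.52200747, -0.0363197 ,  1.59996606,  0.02118357,
        1.02107688, -0.11281353]), 'qd': array([ 1.96596256e-03, -1.28251028e-03,  1.09493698e-03,  4.28113732e-04,
       -5.45269449e-04, -5.67915313e-04,  4.75274201e-05]), 'joint_efforts': array([-3.19697956e-04, -9.27106619e+01,  1.97981469e+00, -3.69931197e+01,
        1.78781088e-02,  8.11443228e-03,  1.27588692e-05]), 'position': array([0.14661144, 0.60724174, 0.2307449 ]), 'tool_rot': array([-3.14052114e+00,  6.46297911e-05,  2.90470360e+00]), 'force': array([ 0.34845396, -0.35602351, -0.15041232]), 'moment': array([ 0.00347887, -0.00232168, -0.03236454]), 'finger_force': 0.0, 'grip_width': 0.08515776684975088} 0.0187
{'fx': 489.73030162761563, 'fy': 489.73030162761563, 'cx': 328.2157885849688, 'cy': 195.06523314571444, 'eye': array([ 1.16825423, -0.64691561,  0.62815386]), 'orientation': array([-2.14953917, -0.01789178,  0.73839503])}
{'fx': 373.73478306369964, 'fy': 373.73478306369964, 'cx': 316.33862682125215, 'cy': 201.10714114766523, 'eye': array([0.15241148, 0.59244556, 0.50482304]), 'orientation': array([-2.11609108, -0.02199376, -2.49365001])}
```

View pics/scene0.png

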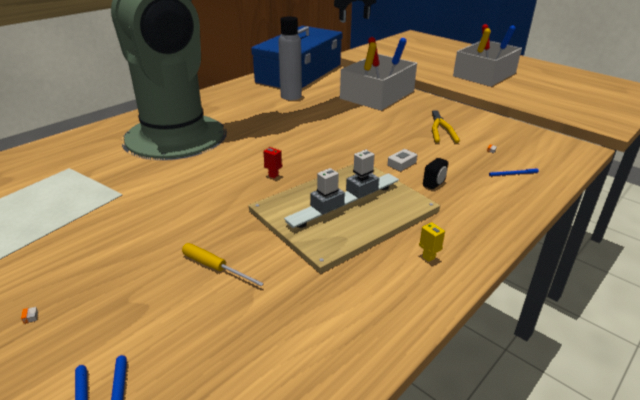

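View pics/side0.png

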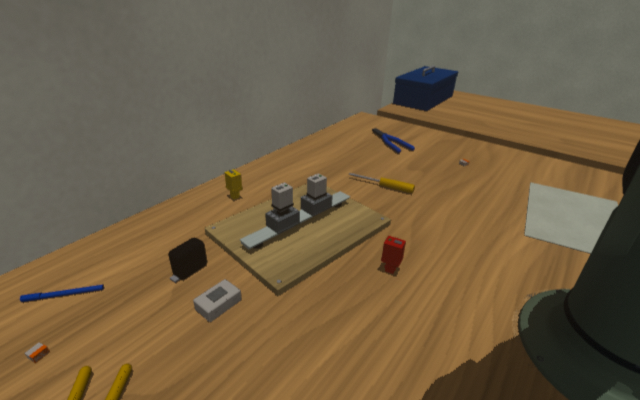

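Scene view: two white relays, at about (327,185) and (363,162), with the tape measure at (436,174) and the switch box at (402,160). Side view: relays at (282,200) and (316,185). The nearer one in the side view seems to show black plug. I'll zoom in to check.

```bash
python3 - <<'E'
import cv2, numpy as np
a=cv2.imread("pics/scene0.png")[140:225,270:410]; b=cv2.imread("pics/side0.png")[160:260,230:370]
f=lambda i:cv2.resize(i,(790,int(i.shape[0]*790/i.shape[1])),interpolation=cv2.INTER_CUBIC)
o=np.vstack([cv2.resize(f(a),(470,285)),cv2.resize(f(b),(470,310))])
cv2.imwrite("pics/zoom.png",o)
E
```

```text
(no output)
```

View pics/zoom.png

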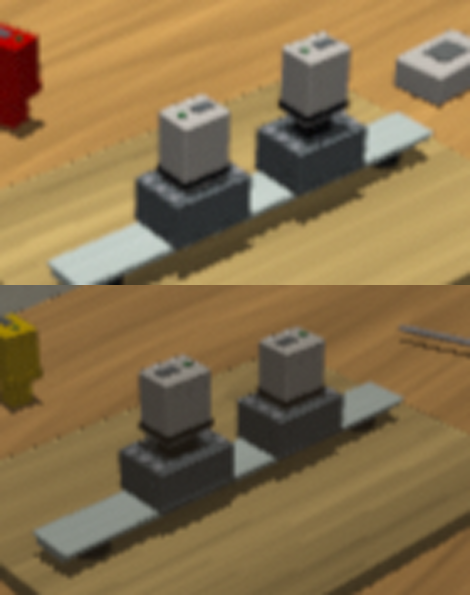

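The proud relay is the far one in the scene view (363,160), which is the near one in the side view (282,195). Black plug shows under its case in both views. Next I'll measure it.

```bash
cat > h.py <<'E'
import numpy as np, cv2
from scipy.spatial.transform import Rotation as R
from workcell import observe, imaging, bot
def cam(f, s=None):
    if "eye" in f: return np.array(f["eye"]), R.from_euler("xyz",f["orientation"]).as_matrix()
    T=np.eye(4); T[:3,:3]=R.from_euler("xyz",s["tool_rot"]).as_matrix(); T[:3,3]=s["position"]
    T=T@f["tool_from_camera"]; return T[:3,3],T[:3,:3]
def ray(f,uv,s=None):
    e,M=cam(f,s); d=M@np.array([(uv[0]-f["cx"])/f["fx"],(uv[1]-f["cy"])/f["fy"],1]); return e,d/np.linalg.norm(d)
def plane(f,uv,z,s=None):
    e,d=ray(f,uv,s); return e+d*(z-e[2])/d[2]
def tri(rays):
    A=sum(np.eye(3)-np.outer(d,d) for e,d in rays); b=sum((np.eye(3)-np.outer(d,d))@e for e,d in rays)
    p=np.linalg.solve(A,b); return p,[np.linalg.norm(np.cross(p-e,d)) for e,d in rays]
def project(f,p,s=None):
    e,M=cam(f,s); q=M.T@(np.asarray(p)-e); return np.array([f["fx"]*q[0]/q[2]+f["cx"],f["fy"]*q[1]/q[2]+f["cy"]])
E
python3 - <<'E'
from h import *
F={}
for n,box in [("scene",(270,140,410,240)),("side",(230,160,370,260))]:
    f=F[n]=imaging.grab_frame(n); x0,y0,x1,y1=box
    hsv=cv2.cvtColor(f["color"],cv2.COLOR_RGB2HSV); 
    m=((hsv[...,1]<45)&(hsv[...,2]>105)).astype(np.uint8); mm=np.zeros_like(m); mm[y0:y1,x0:x1]=m[y0:y1,x0:x1]
    k,l,st,c=cv2.connectedComponentsWithStats(mm)
    for i in range(1,k):
        if st[i,4]>40: print(n,st[i],c[i].round(1))
# rough tops by hand from the zoom
sc=lambda u,v:(270+u*140/470,140+v*85/285); sd=lambda u,v:(230+u*140/470,160+(v-285)*100/310)
for nm,a,b in [("proud",(316,48),(175,369)),("home",(195,110),(292,340))]:
    p,e=tri([ray(F["scene"],sc(*a)),ray(F["side"],sd(*b))]); print(nm,p,e)
# board corners, z=18mm
for n,c in [("scene",[(250,210),(321,267),(438,208)]),("side",[(206,231),(277,291),(390,222)])]:
    P=[plane(F[n],u,.018) for u in c]; print(n,np.round(P,3).tolist(),[np.linalg.norm(P[i+1]-P[i]).round(3) for i in (0,1)])
E
```

```text
scene [355 150  19  10 109] [363.8 154.6]
scene [389 150  21  14 194] [400.6 156.5]
scene [318 169  20  11 123] [327.4 173.7]
scene [372 173  26  16 189] [385.3 180. ]
scene [339 189  18  15 121] [347.9 196.4]
scene [285 206  36  21 375] [302.2 216. ]
side [230 160  15   9  88] [235.3 163.2]
side [308 174  18   9  64] [316.6 178.2]
side [272 183  20  10  81] [281.8 187.8]
side [332 192  17  14 137] [338.5 197.4]
side [300 210  11  12  77] [303.5 215.2]
side [240 226  36  21 345] [257.6 236.5]
proud [0.60838186 0.09442825 0.12928818] [np.float64(0.0008483583780471662), np.float64(0.0008483583780472395)]
home [ 0.59141157 -0.00185234  0.11750084] [np.float64(0.0012889502997026298), np.float64(0.0012889502997026367)]
scene [[0.465, -0.11, 0.018], [0.703, -0.139, 0.018], [0.757, 0.18, 0.018]] [np.float64(0.239), np.float64(0.324)]
side [[0.74, 0.2, 0.018], [0.495, 0.238, 0.018], [0.44, -0.088, 0.018]] [np.float64(0.247), np.float64(0.331)]
```

```bash
cat >> h.py <<'E'
def togo(p,yaw_deg):
    s=observe(); M=R.from_euler("xyz",s["tool_rot"]); T=R.from_euler("xyz",[np.pi,0,np.radians(yaw_deg)])
    print("t",s["clock"],"shift",(M.as_matrix().T@(np.asarray(p)-s["position"])).round(4),"rot",(M.inv()*T).as_rotvec(degrees=True).round(2),"F",s["force"].round(2))
E
python3 -c "
from h import *
togo([.608,.094,.25],80.5)"
```

```text
t 0.2 shift [-0.569  -0.3909 -0.0188] rot [-3.000e-02  3.000e-02  8.593e+01] F [-0.06 -0.4   0.35]
```

Request:
send_rows(plan="-0.03 -0.02 -0.019 0 0 4 0.085; -0.06 -0.041 -0.019 0 0 9 0.085; -0.09 -0.062 -0.019 0 0 14 0.085; -0.12 -0.082 -0.019 0 0 19 0.085; -0.15 -0.103 -0.019 0 0 24 0.085; -0.18 -0.124 -0.019 0 0 29 0.085; -0.21 -0.144 -0.019 0 0 34 0.085; -0.24 -0.165 -0.019 0 0 39 0.085; -0.27 -0.185 -0.019 0 0 43 0.085; -0.3 -0.206 -0.019 0 0 47 0.085")

```text
clock: 1.03
position: [0.3908, 0.3355, 0.2504]
tool_rot: [3.141, -0.0, 2.081]
force: [-0.2, 0.3, 0.7]
grip_width: 0.0851
finger_force: 0.0
```

```bash
python3 -c "
from h import *
togo([.608,.094,.25],80.5); print(observe()['qpos'])"
```

```text
t 1.0333 shift [-0.3168  0.0716  0.0004] rot [ 0.000e+00 -1.000e-02  3.873e+01] F [-0.18  0.28  0.67]
[-1.01113998  0.33121373  0.23893638  1.87458338 -0.09516014  0.94651396
 -0.21880047]
```

Request:
send_rows(plan="-0.033 0.007 0 0 0 4 0.085; -0.066 0.015 0 0 0 8 0.085; -0.1 0.022 0 0 0 12 0.085; -0.135 0.03 0 0 0 16.5 0.085; -0.17 0.038 0 0 0 21 0.085; -0.205 0.046 0 0 0 25 0.085; -0.24 0.054 0 0 0 30 0.085; -0.275 0.062 0 0 0 34 0.085; -0.3 0.068 0 0 0 37 0.085; -0.317 0.072 0 0 0 38.7 0.085")

```text
clock: 1.87
position: [0.6098, 0.0934, 0.2501]
tool_rot: [3.141, 0.001, 1.404]
force: [-0.4, 0.4, -0.3]
grip_width: 0.0853
finger_force: 0.0
```

Request:
send_rows(plan="0 0 0 0 0 0 0.085; 0 0 0 0 0 0 0.085; 0 0 0 0 0 0 0.085")

```text
clock: 2.12
position: [0.6079, 0.097, 0.2501]
tool_rot: [-3.141, -0.0, 1.41]
force: [0.2, -0.2, 0.2]
grip_width: 0.0847
finger_force: 0.0
```

```bash
python3 - <<'E'
from h import *
togo([.608,.094,.25],80.5); s=observe()
f=imaging.grab_frame("wrist"); np.save("w0.npy",{"f":f,"s":s},allow_pickle=True)
print(f["tool_from_camera"],f["fx"],s["position"],s["tool_rot"])
for p in [(.608,.094,.132),(.591,-.002,.118)]: print(project(f,p,s))
cv2.imwrite("pics/w0.png",f["color"][:,:,::-1])
E
```

```text
t 2.1167 shift [-0.0029  0.0006  0.0001] rot [-0.04 -0.01  0.31] F [ 0.19 -0.19  0.15]
[[ 2.95516534e-04 -9.51918497e-01 -3.06351248e-01  7.98507158e-02]
 [ 9.99998802e-01 -1.84092683e-04  1.53665903e-03  1.64083234e-04]
 [-1.51917118e-03 -3.06351335e-01  9.51917303e-01 -1.42725590e-01]
 [ 0.00000000e+00  0.00000000e+00  0.00000000e+00  1.00000000e+00]] 285.5252010638954 [0.60789876 0.09696942 0.25005149] [-3.14087465e+00 -1.90087069e-04  1.41036688e+00]
[316.2443388  199.63138205]
[314.89393683 279.56866872]
```

View pics/w0.png

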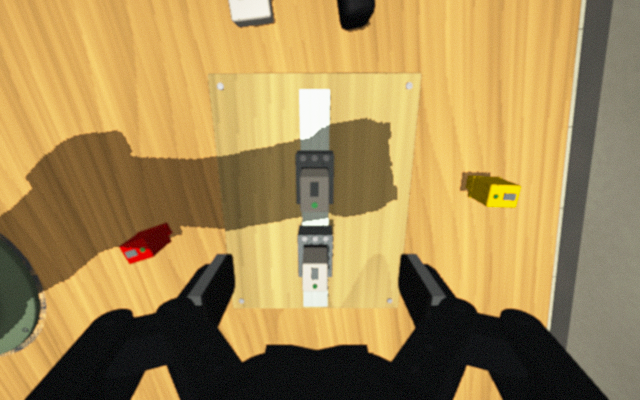

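```bash
python3 - <<'E'
from h import *
d=np.load("w0.npy",allow_pickle=True).item(); f,s=d["f"],d["s"]
g=cv2.cvtColor(f["color"],cv2.COLOR_RGB2GRAY)
P=[]
for (u,v) in [(220,87),(408,87),(389,301),(241,301)]:
    h=cv2.cvtColor(f["color"],cv2.COLOR_RGB2HSV)[v-7:v+8,u-7:u+8].astype(float)
    w=np.clip(60-h[...,1],0,None); yy,xx=np.mgrid[-7:8,-7:8]; c=(u+(w*xx).sum()/w.sum(),v+(w*yy).sum()/w.sum())
    p=plane(f,c,.018,s); P.append(p); print(np.round(c,1),p.round(4))
P=np.array(P); c=P.mean(0)
ex=(P[1]-P[0]+P[2]-P[3]); ey=(P[0]-P[3]+P[1]-P[2])
print("centre",c,"yaw",np.degrees([np.arctan2(ex[1],ex[0]),np.arctan2(-ey[0],ey[1])]),np.linalg.norm(ex)/2,np.linalg.norm(ey)/2)
cr=cv2.resize(f["color"][140:310,270:365],None,fx=5,fy=3.5,interpolation=cv2.INTER_CUBIC)
cr=cv2.convertScaleAbs(cr,alpha=1.4)
cv2.imwrite("pics/w0c.png",cr[:,:,::-1]); print(cr.shape)
E
```

```text
[219.9  85.9] [0.5094 0.2208 0.018 ]
[408.6  85.3] [0.737  0.1848 0.018 ]
[389.3 300.3] [ 0.6882 -0.1219  0.018 ]
[241.1 300.6] [ 0.4609 -0.0855  0.018 ]
centre [0.59886537 0.04955516 0.018     ] yaw [-9.04939303 -9.02825132] 0.23027817469132258 0.31026687975274075
(595, 475, 3)
```

View pics/w0c.png

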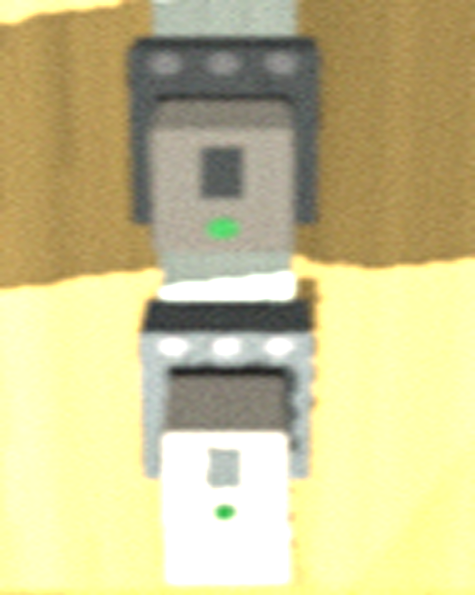

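```bash
python3 - <<'E'
from h import *
d=np.load("w0.npy",allow_pickle=True).item(); f,s=d["f"],d["s"]
for z,x0,x1,y0,y1 in [(.132,300.4,329,176.3,211.4),(.118,302.4,328,262.9,307)]:
    C=[plane(f,u,z,s) for u in [(x0,y0),(x1,y0),(x1,y1),(x0,y1)]]
    print(np.mean(C,0).round(4),[np.linalg.norm(C[i]-C[i-1]).round(4) for i in range(4)])
togo([.607,.098,.200],81)
togo([.607,.098,.0935],81)
E
```

```text
[0.6074 0.0996 0.132 ] [np.float64(0.0348), np.float64(0.0267), np.float64(0.0348), np.float64(0.0278)]
[ 0.5901 -0.0097  0.118 ] [np.float64(0.0572), np.float64(0.0278), np.float64(0.0572), np.float64(0.0294)]
t 2.1667 shift [ 0.0006 -0.0009  0.0502] rot [-0.03 -0.02 -0.17] F [ 0.63 -0.43 -0.54]
t 2.1667 shift [ 0.0005 -0.0009  0.1567] rot [-0.03 -0.02 -0.17] F [ 0.63 -0.43 -0.54]
```

Request:
send_rows(plan="0.0005 -0.001 0.02 0 0 0 0.085; 0.0005 -0.001 0.045 0 0 0 0.085; 0.0005 -0.001 0.07 0 0 0 0.085; 0.0005 -0.001 0.09 0 0 0 0.085; 0.0005 -0.001 0.11 0 0 0 0.085; 0.0005 -0.001 0.125 0 0 0 0.085; 0.0005 -0.001 0.14 0 0 0 0.085; 0.0005 -0.001 0.15 0 0 0 0.085; 0.0005 -0.001 0.156 0 0 0 0.085; 0.0005 -0.001 0.156 0 0 0 0.085")

```text
clock: 3.0
position: [0.6069, 0.0974, 0.0935]
tool_rot: [-3.14, 0.0, 1.41]
force: [0.6, -0.3, 0.1]
grip_width: 0.0853
finger_force: 0.0
```

```bash
python3 - <<'E'
from h import *
togo([.607,.099,.0935],81); s=observe(); print(s["position"])
f=imaging.grab_frame("wrist"); g=imaging.grab_frame("scene")["color"][110:230,280:440]
cv2.imwrite("pics/w1.png",np.hstack([cv2.resize(f["color"],(480,400)),cv2.resize(g,(320,240)).repeat(1,0) if 0 else cv2.copyMakeBorder(cv2.resize(g,(320,240)),0,160,0,0,0)])[:,:,::-1])
E
```

```text
t 3.0 shift [ 0.0016 -0.0001  0.    ] rot [-0.07  0.02 -0.22] F [ 0.57 -0.35  0.07]
[0.60686001 0.09735876 0.09350968]
```

View pics/w1.png

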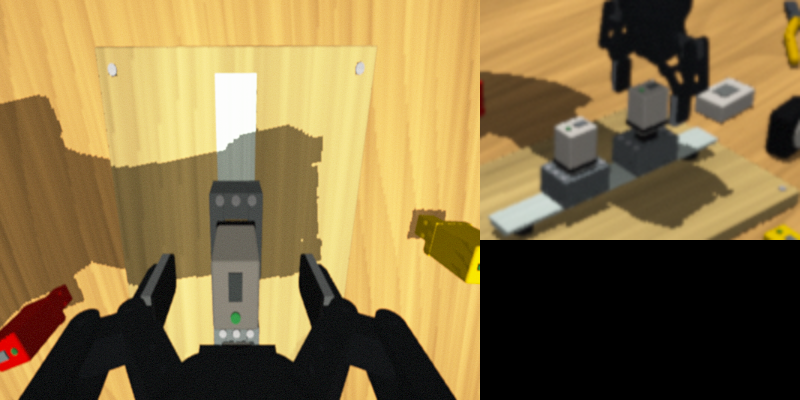

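The wrist view shows the relay (columns 214–259) centred between the pads (175 and 300). The scene view shows the fingers straddling the proud relay. Next I'll close the fingers.

Request:
send_rows(plan="0.001 0 0 0 0 0 0.05; 0.001 0 0 0 0 0 0.04; 0.001 0 0 0 0 0 0.034; 0.001 0 0 0 0 0 0.03; 0.001 0 0 0 0 0 0.026; 0.001 0 0 0 0 0 0.022; 0.001 0 0 0 0 0 0.02; 0.001 0 0 0 0 0 0.02; 0.001 0 0 0 0 0 0.02; 0.001 0 0 0 0 0 0.02", grip_force=60)

```text
clock: 3.93
position: [0.6076, 0.0979, 0.0943]
tool_rot: [-3.141, -0.0, 1.409]
force: [-0.9, 0.4, 2.7]
grip_width: 0.0273
finger_force: 58.8
```

Request:
send_rows(plan="0 0 0.001 0 0 0 0.02; 0 0 0.002 0 0 0 0.02; 0 0 0.003 0 0 0 0.02; 0 0 0.004 0 0 0 0.02; 0 0 0.005 0 0 0 0.02; 0 0 0.006 0 0 0 0.02; 0 0 0.007 0 0 0 0.02; 0 0 0.008 0 0 0 0.02; 0 0 0.009 0 0 0 0.02; 0 0 0.01 0 0 0 0.02")

```text
clock: 4.77
position: [0.6075, 0.0978, 0.0839]
tool_rot: [-3.141, 0.0, 1.409]
force: [-3.1, 0.2, -0.1]
grip_width: 0.0276
finger_force: 62.5
```

Request:
send_rows(plan="0 0 0.0005 0 0 0 0.02; 0 0 0.001 0 0 0 0.02; 0 0 0.0015 0 0 0 0.02; 0 0 0.002 0 0 0 0.02; 0 0 0.0025 0 0 0 0.02; 0 0 0.0025 0 0 0 0.02")

```text
clock: 5.27
position: [0.6075, 0.0979, 0.0821]
tool_rot: [-3.141, -0.0, 1.409]
force: [-6.9, 0.5, 8.1]
grip_width: 0.0276
finger_force: 63.6
```

Request:
send_rows(plan="0 -0.0002 0.0004 0 0 0 0.02; 0 -0.0004 0.0008 0 0 0 0.02; 0 -0.0005 0.0012 0 0 0 0.02; 0 -0.0005 0.0016 0 0 0 0.02; 0 -0.0005 0.002 0 0 0 0.02; 0 -0.0005 0.002 0 0 0 0.02")

```text
clock: 5.77
position: [0.6075, 0.098, 0.0808]
tool_rot: [3.141, -0.001, 1.409]
force: [-8.7, 1.4, 19.0]
grip_width: 0.0273
finger_force: 65.2
```

```bash
python3 - <<'E'
from h import *
s=observe(); print(s["force"],s["position"],s["moment"])
a=imaging.grab_frame("scene")["color"][130:230,280:420]; b=imaging.grab_frame("side")["color"][160:260,230:370]
cv2.imwrite("pics/p1.png",cv2.resize(np.hstack([a,b]),(800,290*400//400),interpolation=cv2.INTER_CUBIC)[:,:,::-1])
E
```

```text
[-8.67846704  1.38433781 18.98923234] [0.60749222 0.09795529 0.08080988] [-0.16398166  1.95633763  0.02550328]
```

View pics/p1.png

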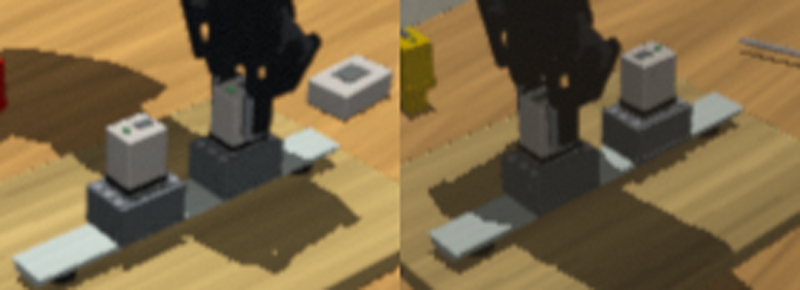

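Request:
send_rows(plan="0 -0.0004 0.0002 0 0 0 0.02; 0 -0.0008 0.0004 0 0 0 0.02; 0 -0.001 0.0006 0 0 0 0.02; 0 -0.001 0.0006 0 0 0 0.02; 0 -0.001 0.0006 0 0 0 0.02")

```text
clock: 6.28
position: [0.6074, 0.098, 0.0807]
tool_rot: [3.139, -0.001, 1.409]
force: [-4.4, -0.8, 20.0]
grip_width: 0.027
finger_force: 65.3
```

Request:
send_rows(plan="0 0 -0.0005 0 0 0 0.02; 0 0 -0.001 0 0 0 0.02; 0 0 -0.0015 0 0 0 0.02; 0 0 -0.002 0 0 0 0.02; 0 0 -0.0025 0 0 0 0.02; 0 0 -0.003 0 0 0 0.02; 0 0 -0.003 0 0 0 0.02; 0 0 -0.003 0 0 0 0.02")

```text
clock: 6.95
position: [0.6068, 0.098, 0.0825]
tool_rot: [3.14, -0.0, 1.409]
force: [2.7, -0.4, 2.8]
grip_width: 0.0272
finger_force: 63.1
```

Request:
send_rows(plan="0 0 -0.0003 0 0 0 0.02; 0 0.0003 -0.0006 0 0 0 0.02; 0 0.0003 -0.0009 0 0 0 0.02; 0 0.0003 -0.0012 0 0 0 0.02; 0 0.0003 -0.0012 0 0 0 0.02; 0 0.0003 -0.0012 0 0 0 0.02")

```text
clock: 7.45
position: [0.6062, 0.0981, 0.0832]
tool_rot: [-3.141, 0.0, 1.409]
force: [-0.1, -1.0, -0.5]
grip_width: 0.0273
finger_force: 62.4
```

Request:
send_rows(plan="0 0 -0.0002 0 0 0 0.02; 0 0 -0.0004 0 0 0 0.02; 0 0 -0.0006 0 0 0 0.02; 0 0 -0.0008 0 0 0 0.02; 0 0 -0.001 0 0 0 0.02; 0 0 -0.001 0 0 0 0.02; 0 0 -0.001 0 0 0 0.02")

```text
clock: 8.03
position: [0.6064, 0.098, 0.0843]
tool_rot: [-3.141, 0.0, 1.409]
force: [1.1, 0.3, -3.4]
grip_width: 0.0274
finger_force: 62.1
```

Request:
send_rows(plan="0 0 -0.0001 0 0 0 0.02; 0 0 -0.0002 0 0 0 0.02; 0 0 -0.0003 0 0 0 0.02; 0 0 -0.0004 0 0 0 0.02; 0 0 -0.0005 0 0 0 0.02; 0 0 -0.0006 0 0 0 0.02; 0 0 -0.0006 0 0 0 0.02; 0 0 -0.0006 0 0 0 0.02")

```text
clock: 8.7
position: [0.6064, 0.098, 0.0849]
tool_rot: [-3.141, 0.0, 1.409]
force: [-0.3, 0.1, -6.5]
grip_width: 0.0275
finger_force: 61.6
```

```bash
python3 - <<'E'
from h import *
a=imaging.grab_frame("scene")["color"][130:230,280:420]; b=imaging.grab_frame("side")["color"][160:260,230:370]
cv2.imwrite("pics/p2.png",cv2.resize(np.hstack([a,b]),(800,290),interpolation=cv2.INTER_CUBIC)[:,:,::-1])
E
```

```text
(no output)
```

View pics/p2.png

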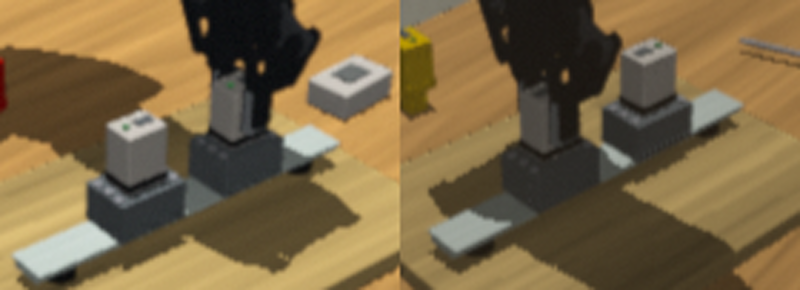

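The latch is holding at 6.5 N, and the relay case still sits on its socket in both views. I'll raise the pull to about 10 N.

Request:
send_rows(plan="0 0 -0.0001 0 0 0 0.02; 0 0 -0.0002 0 0 0 0.02; 0 0 -0.0003 0 0 0 0.02; 0 0 -0.0004 0 0 0 0.02; 0 0 -0.0005 0 0 0 0.02; 0 0 -0.0006 0 0 0 0.02; 0 0 -0.0006 0 0 0 0.02")

```text
clock: 9.38
position: [0.6064, 0.098, 0.0855]
tool_rot: [-3.141, 0.0, 1.409]
force: [0.4, -0.6, -12.0]
grip_width: 0.0274
finger_force: 61.1
```

Request:
send_rows(plan="0 0 0.0001 0 0 0 0.02")

```text
clock: 9.47
position: [0.6064, 0.098, 0.0854]
tool_rot: [-3.141, 0.0, 1.409]
force: [-0.6, -0.2, -9.5]
grip_width: 0.0273
finger_force: 61.1
```

Request:
send_rows(plan="0 0 0 0 0 0 0.02; 0 0 0 0 0 0 0.02; 0 0 0 0 0 0 0.02; 0 0 0 0 0 0 0.02; 0 0 0 0 0 0 0.02; 0 0 0 0 0 0 0.02")

```text
clock: 9.97
position: [0.6064, 0.098, 0.0855]
tool_rot: [-3.141, -0.0, 1.409]
force: [-1.1, -0.5, -12.1]
grip_width: 0.0271
finger_force: 61.1
```

Request:
send_rows(plan="0 0 0 0 0 0 0.02; 0 0 0 0 0 0 0.02; 0 0 0 0 0 0 0.02; 0 0 0 0 0 0 0.02; 0 0 0 0 0 0 0.02; 0 0 0 0 0 0 0.02; 0 0 0 0 0 0 0.02")

```text
clock: 10.55
position: [0.6064, 0.0981, 0.0855]
tool_rot: [-3.141, 0.0, 1.409]
force: [-1.9, -0.4, -10.8]
grip_width: 0.0274
finger_force: 61.1
```

Request:
send_rows(plan="0 0 0.0003 0 0 0 0.02; 0 0 0.0006 0 0 0 0.02; 0 0 0.001 0 0 0 0.02; 0 0 0.0014 0 0 0 0.02; 0 0 0.0018 0 0 0 0.02; 0 0 0.0022 0 0 0 0.02; 0 0 0.0026 0 0 0 0.02; 0 0 0.003 0 0 0 0.02; 0 0 0.0034 0 0 0 0.02; 0 0 0.0034 0 0 0 0.02")

```text
clock: 11.38
position: [0.607, 0.0981, 0.0824]
tool_rot: [3.141, -0.0, 1.409]
force: [0.9, 0.5, 4.5]
grip_width: 0.0271
finger_force: 63.1
```

Request:
send_rows(plan="0 0 0 0 0 0 0.02; 0 0 0 0 0 0 0.02; 0 0 0 0 0 0 0.032; 0 0 0 0 0 0 0.04; 0 0 0 0 0 0 0.055; 0 0 0 0 0 0 0.07; 0 0 0 0 0 0 0.085; 0 0 0 0 0 0 0.085; 0 0 0 0 0 0 0.085; 0 0 0 0 0 0 0.085", grip_force=20)

```text
clock: 12.22
position: [0.6065, 0.098, 0.0821]
tool_rot: [3.142, 0.0, 1.409]
force: [0.4, -0.5, -0.8]
grip_width: 0.085
finger_force: 0.0
```

Request:
send_rows(plan="0 0 -0.008 0 0 0 0.085; 0 0 -0.018 0 0 0 0.085; 0 0 -0.03 0 0 0 0.085; 0 0 -0.045 0 0 0 0.085; 0 0 -0.065 0 0 0 0.085; 0 0 -0.085 0 0 0 0.085; 0 0 -0.11 0 0 0 0.085; 0 0 -0.14 0 0 0 0.085; 0 0 -0.16 0 0 0 0.085; 0 0 -0.17 0 0 0 0.085")

```text
clock: 13.05
position: [0.6074, 0.0979, 0.2563]
tool_rot: [3.138, -0.002, 1.409]
force: [0.3, -0.2, -0.3]
grip_width: 0.085
finger_force: 0.0
```

```bash
python3 - <<'E'
from h import *
a=imaging.grab_frame("scene")["color"][130:230,280:420]; b=imaging.grab_frame("side")["color"][160:260,230:370]
cv2.imwrite("pics/p3.png",cv2.resize(np.hstack([a,b]),(800,290),interpolation=cv2.INTER_CUBIC)[:,:,::-1])
E
```

```text
(no output)
```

View pics/p3.png

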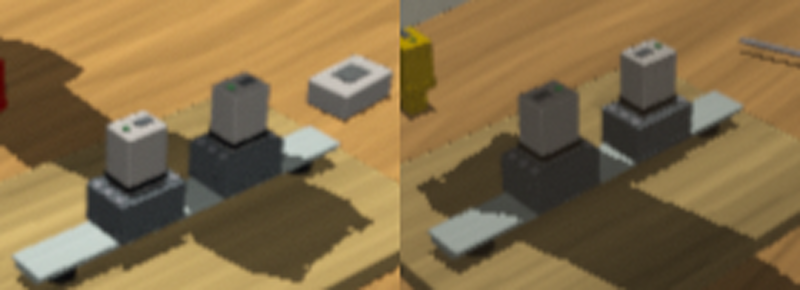

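Both relays now sit flush on their sockets (tops at about (240,80) and (137,120) in the left crop). The gripper is well clear, so I'm handing in.

```bash
python3 -c "
from workcell import bot
print(bot.job_done())"
```

```text
the job is handed in; nothing more can be done
None
```

The proud relay (left socket) was pressed home, held a pull of about 10–12 N (highest reading 12.1 N) for over a second, then was let go fully seated; I handed the job in, and no verdict came back.

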